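# Push a row of tea boxes home in a counter rack and close its keeper

## Robot

A 6-joint arm with a two-finger parallel gripper is mounted at the origin on a cart in front of the work surface, level with it; the furniture and walls round the work are solid. World frame = base frame: x ahead of the robot, y to its left, z up, the work surface at z = 0. Lengths are in m, angles in rad, forces in N, time in s.
With the tool pointing down it reaches from about 0.325 to 0.775 m from the base axis. Payload 9.3 kg.
Tool frame: the origin (TCP) lies midway between the tips of the shut fingers; the grasp point (between the pads) lies 19 mm behind it (env.grip_point_offset is the distance from the TCP to the grasp point, in m); z points along the fingers, y is the line along which they close (so a half turn about z gives the same grasp; the last joint's range is limited). The gripper opens to 85 mm and grips with 20 to 120 N. Pads are 22 mm wide; open, the fingers measure 114 mm over their backs; the gripper's body (76 mm by 85 mm) begins 54 mm behind the grasp point. The pads swing forward as they close: fully open they stand 13 mm farther back than shut.
Start: joints at [-1.432, 0.259, 0.021, 1.334, 0, 1.418], TCP at [0.158, -0.527, 0.231] pointing down, gripper open.
Joint ranges: [-3.04, 3.04], [-0.91, 1.82], [-1.04, 1.36], [-1.92, 1.95], [-1.52, 1.45], [-3.14, 3.14]. Speed limits (rad/s): [2.22, 2.22, 2.79, 3.14, 3.14, 3.14].

## Interface

Orientations are given as a rotation vector (axis times angle).
In Python, from workcell import env gives the robot as it stands. The module is installed in compiled form; this text tells all that it offers.
- The arm moves only by the tool jog_arm, never from a script. Its argument "steps" is a list that holds one entry, the list of rows, each a list of 7 numbers: the shift along the tool's x, y, z in m, then the turn, a rotation vector about the tool's x, y, z in rad, then the gripper's target within -1 to 1 (fully open at 1, half-way at 0, shut at -1). In form: [[[dx, dy, dz, ax, ay, az, hand], ...]]. A call has 1 to 5 rows; each row shifts and turns the commanded pose from where the row before left it, along the tool's axes as they then stand; what a row does not reach is not made up. A row lasts 1/12 s, in which the tool goes at most 41.7 mm and 7.16 degrees, less where a joint would pass 70% of its speed; a pose out of reach is approached as far as the arm can. A call with a gripper value outside its range is refused whole. The fingers move at their own pace and stop on an object; the grip force is fixed at half the most. Time passes only in rows, so rows that do not move let the fingers close. It gives the time, the measured TCP pose, the force, the opening and the grip force at its end, in the units of the state.
- env.get_obs(): the state, without advancing time (a new reading comes with each control period).
- env.snapshot(name): name is "scene" or "side" or "wrist"; returns (picture, depth): 480x640x3 uint8, red, green, blue; 480x640 float32, m along the optical axis (not along the pixel's ray), 0 where there is no reading.
- env.calibration(name): a dict with "mtx" (3x3 intrinsics, pixels), "R" (3x3) and "t" (3): a world point X has camera coordinates R X + t. Camera axes: x right, y down, z forward; pixel columns grow to the right and rows downward; lengths in m; the calibration is good to about 2 mm. A picture is of the moment at which its call begins: read the wrist's pose just before it. calibration takes no time and is no camera call; for the wrist camera it gives the pose at the moment of the call.
- env.hand_in(): hands the job in; it is judged then, once.
Trained networks look in the newest picture that a camera, given by its name, has taken for a name from the list of things; names that differ only in an ending like _2 or _b are one class to them, and where a whole thing is asked for, a point or a joint stands for the part that bears it (a point fixed in the world has none). Each returns a list of dicts, best first, with "score" (0 to 1); they miss things now and then, are a little off and sometimes report something else, mostly with a low value. They report only what shows in the picture. A call takes as long as a camera call.
- env.boxes_of(camera, query): "xy" ([column, row] as shares, 0 to 1, of the picture: columns of its width, rows of its height, amid what is visible of it).
- env.outline_of(camera, query): "pixels" (480x640 bool, what is visible of it) and "xy" ([column, row] as shares, 0 to 1, of the picture: columns of its width, rows of its height, amid what is visible of it).
- env.place_of(camera, query): "xy" ([column, row] as shares, 0 to 1, of the picture: columns of its width, rows of its height: a listed point, or the origin of a listed thing).
The state is a dict: "time_s": time; "qpos": joint angles; "qd": joint speeds; "joint_efforts": joint torques, N m; "tool_pos": TCP position; "tcp_rot": TCP orientation; "ft_force": force on the tool from outside, world axes, zero at the start; "torque": the same for the moment, N m; "width": finger opening in m; "grip_force": force on a finger pad.
Only numpy, scipy, OpenCV 4.12 (cv2) and the standard library are available. Lean on these libraries where they do the work, as an engineer would, in place of code of your own. Each camera call takes 0.05 s, during which the arm holds its last target. There are 200 camera calls.

## Task

Push the three tea boxes as one straight row into the low rack until the row is tight and the front box is pressed firmly but gently against the sprung rubber pad at the end, feeling for it because the stop has been clamped at an unknown depth. Do not lift or tip a box, let the row buckle, or ram the stop. Then back off and slide the keeper fully across behind the row, leaving the boxes tight together and still against the pad, and the jars nearby where they stand.

Things in the scene. Friction and masses are not known exactly. Their poses are not given: they have to be found in the camera images.
- rack: fixed low aluminium rack on the wooden hob cover. Origin: centre of the lane's mouth, on the cover (world z = 0.07). x points along the lane, into it; y across, to the keeper's side; z up. Lane: two rails 22 mm high, 300 mm long, 134 mm apart inside (132 at the mouth), flared outward by 10 mm each over the 70 mm before the mouth. Boxes slide on the cover between them.
- lane_end (a point): far end of the lane, 300 mm from the mouth. A dark crossbeam clamped on the rails before it carries a black rubber pad (100 mm wide, 8 to 52 mm up) on a spring of 3 N/mm, travel 11 mm. The free pad's face is 222 to 247 mm from the mouth, different each time and not measured: find it by feel. 8 N on the pad is ample, over 24 N too much. Let go, the row's friction keeps it on the pad.
- box_front: pale green tea carton, nearest the lane, meets the pad; all three alike: 71 mm along the row, 125 across, 73 high, 0.15 to 0.31 kg. Origin: centre of underside; x along the row (rack x), y across. At the start the three stand before the mouth in a rough row, gaps 4 to 13 mm, up to 5 mm and 0.03 rad out of line. Closed up the row is 212 mm long and takes 2 to 9 N to slide.
- box_mid: pale green tea carton, in the middle; all three alike: 71 mm along the row, 125 across, 73 high, 0.15 to 0.31 kg. Origin: centre of underside; x along the row (rack x), y across. At the start the three stand before the mouth in a rough row, gaps 4 to 13 mm, up to 5 mm and 0.03 rad out of line. Closed up the row is 212 mm long and takes 2 to 9 N to slide.
- box_rear: pale green tea carton, last in the row, pushed on; all three alike: 71 mm along the row, 125 across, 73 high, 0.15 to 0.31 kg. Origin: centre of underside; x along the row (rack x), y across. At the start the three stand before the mouth in a rough row, gaps 4 to 13 mm, up to 5 mm and 0.03 rad out of line. Closed up the row is 212 mm long and takes 2 to 9 N to slide.
- keeper (a joint): steel bar that slides across the lane behind the row (m): 0 to 0.008 at the start (open), 0.05 = fully across; grows along the rack's -y. Resists with about 1.5 N and stays where left. The bar lies at rack x -12 to 0 mm, 24 to 36 mm above the cover; a box that is not home stands in its way.
- keeper_knob (a point): middle of the keeper's black upright round knob, 16 mm thick and 32 mm tall (36 to 68 mm above the cover), on top of the bar. It moves with the bar, rack y from 143 to 93 mm, at rack x -6 mm.
- keeper_bracket (a point): top of the bracket under the keeper, 20 mm above the cover; 34 mm wide along rack x, 80 mm along rack y; two thin guide strips beside the bar reach 28 mm above the cover.
- spice_dark: spice jar with black cap, white and black label, 41 mm wide, 105 mm tall, a bystander near the far edge of the cover; origin: centre of its underside
- spice_blue: spice jar with dark cap, white and blue label, 41 mm wide, 105 mm tall, a bystander near the far edge of the cover; origin: centre of its underside
- pill_jar: small brown jar with white cap, 50 mm wide, 90 mm tall, a bystander near the far edge of the cover; origin: centre of its underside

How it is judged:
On the way, in this order (a step that is already met when the one before it is completed fails the run):
1. the row is in the lane, closed up and straight, and the front box is pressed on the pad with over 4 N for 0.2 s (angle between the x axis of each of box_front, box_mid, box_rear and the x axis of rack, either way round below 0.07 rad and distance between box_front and box_mid below 0.0745 m and distance between box_mid and box_rear below 0.0745 m and x of box_rear in the frame of rack above 0.035 m and x of box_front in the frame of rack above 0.17 m and y of box_front in the frame of rack between -0.008 and 0.008 m and y of box_mid in the frame of rack between -0.008 and 0.008 m and y of box_rear in the frame of rack between -0.008 and 0.008 m and contact force between box_front and rack above 4 N), for 0.2 s.
2. the keeper is slid across behind the row (value of joint keeper above 0.043 m), for 0.2 s.
At the end, for the whole second after the job is handed in: The three boxes stand in the lane in their order, square to it within 0.07 rad, on its centre line within 8 mm and with no more than about 3 mm between neighbours; the front box still bears on the sprung pad (over 0.2 N), the keeper is at least 43 mm across, and everything is at rest (angle between the x axis of each of box_front, box_mid, box_rear and the x axis of rack, either way round below 0.07 rad and distance between box_front and box_mid below 0.0745 m and distance between box_mid and box_rear below 0.0745 m and x of box_rear in the frame of rack above 0.035 m and x of box_front in the frame of rack above 0.17 m and y of box_front in the frame of rack between -0.008 and 0.008 m and y of box_mid in the frame of rack between -0.008 and 0.008 m and y of box_rear in the frame of rack between -0.008 and 0.008 m and contact force between box_front and rack above 0.2 N and value of joint keeper above 0.043 m and linear speed of each of box_front, box_mid, box_rear below 0.01 m/s); the robot touches nothing.
It fails at once if the front box pushes on the rack or its pad with more than 24 N (contact force between box_front and rack above 24 N).
It fails at once if a box is tipped by more than 0.3 rad (angle between any of box_front, box_mid, box_rear's own z axis and vertical above 0.3 rad).
It fails at once if a box is lifted by more than 20 mm (height (world z) of any of box_front, box_mid, box_rear above 0.09 m).
It fails at once if the row buckles: a box turns more than 0.3 rad out of the lane's direction (angle between the x axis of any of box_front, box_mid, box_rear and the x axis of rack, either way round above 0.3 rad).
It fails at once if a jar nearby is moved by more than 20 mm (distance of any of spice_dark, spice_blue, pill_jar from where it was at the start of the episode above 0.02 m).
It also fails if it takes over 72 s, if anything falls off the work surface, if the arm or the gripper's body presses on something with over 40 N, if the wrist force passes 120 N, or if a joint passes its speed limit or range.

## Working session

There is one attempt and no reset: what is moved stays moved. The work goes in short steps, Python scripts to look and compute and a tool call to move; the robot and the scene stay as the last step left them, time stands still between calls to the robot, and variables do not carry over. Pictures are saved under pics/ and viewed, at most 10 in all, crops included, and the job is handed in when it is done.

Besides the shell and the picture viewer there is one more tool, called after ">>>" by a JSON object that holds its "method" and its "body". jog_arm: Moves the arm, as the interface text tells. Its arguments: {"type":"object","properties":{"steps":{"type":"array"}},"required":["steps"]}

```bash
mkdir -p pics; cat > h.py <<'E'
import numpy as np, cv2
from workcell import env
def snap(n,f=None):
    p,d=env.snapshot(n)
    if f: cv2.imwrite('pics/'+f,cv2.cvtColor(p,cv2.COLOR_RGB2BGR))
    return p,d
def world(c,u,v,z):  # pixel + depth
    x=np.linalg.inv(c['mtx'])@[u,v,1]*z
    return c['R'].T@(x-c['t'])
def onplane(c,u,v,h):
    r=c['R'].T@(np.linalg.inv(c['mtx'])@[u,v,1]); o=-c['R'].T@c['t']
    return o+r*(h-o[2])/r[2]
def cloud(c,d,m):
    v,u=np.nonzero(m&(d>0)); z=d[v,u]
    x=(np.linalg.inv(c['mtx'])@np.stack([u,v,np.ones_like(u)]))*z
    return (c['R'].T@(x-c['t'][:,None])).T
E
python3 - <<'E'
from h import *
o=env.get_obs(); print({k:np.round(v,3) for k,v in o.items()}, env.grip_point_offset)
for n in ['scene','side']:
    p,d=snap(n,n+'0.png'); c=env.calibration(n)
    print(n,'cam at',-c['R'].T@c['t'])
    for q in ['rack','lane_end','box_front','box_mid','box_rear','keeper_knob','keeper_bracket','spice_dark','spice_blue','pill_jar']:
        h={'keeper_knob':.07+.052,'keeper_bracket':.09}.get(q,.07)
        for r in env.place_of(n,q)[:3]:
            u,v=r['xy'][0]*640,r['xy'][1]*480
            print(q,round(r['score'],2),int(u),int(v),np.round(onplane(c,u,v,h),3))
E
```

```text
{'time_s': np.float64(0.0), 'qpos': array([-1.432,  0.259,  0.021,  1.334, -0.   ,  1.418]), 'qd': array([-0.   ,  0.001,  0.001, -0.001,  0.001,  0.   ]), 'joint_efforts': array([-2.0000e-03, -5.5564e+01,  3.4454e+01,  1.3000e-02, -0.0000e+00,
       -0.0000e+00]), 'tool_pos': array([ 0.158, -0.526,  0.231]), 'tcp_rot': array([-3.107, -0.456,  0.   ]), 'ft_force': array([ 0.246,  0.513, -0.593]), 'torque': array([0.027, 0.034, 0.02 ]), 'grip_force': np.float64(0.0), 'width': np.float64(0.085)} 0.0187
scene cam at [0.06297559 0.927118   0.79103622]
rack 0.68 304 211 [ 0.751 -0.181  0.07 ]
box_front 0.84 329 294 [0.517 0.107 0.07 ]
box_mid 0.77 311 316 [0.513 0.188 0.07 ]
box_rear 0.96 288 340 [0.517 0.27  0.07 ]
keeper_knob 0.72 285 242 [0.661 0.046 0.122]
keeper_bracket 0.95 295 255 [0.64 0.04 0.09]
spice_dark 0.64 186 315 [0.735 0.307 0.07 ]
spice_blue 0.72 223 284 [0.736 0.186 0.07 ]
pill_jar 0.74 308 213 [ 0.733 -0.175  0.07 ]
side cam at [0.48878145 1.144637   0.67961514]
rack 0.38 209 334 [0.737 0.304 0.07 ]
rack 0.2 255 217 [ 0.737 -0.168  0.07 ]
lane_end 0.36 257 218 [ 0.731 -0.162  0.07 ]
box_rear 0.6 339 326 [0.519 0.264 0.07 ]
keeper_knob 0.56 276 236 [0.66  0.031 0.122]
keeper_bracket 0.87 285 252 [0.639 0.039 0.09 ]
spice_dark 0.77 209 333 [0.737 0.3   0.07 ]
spice_blue 0.88 221 300 [0.74  0.196 0.07 ]
pill_jar 0.37 341 329 [0.516 0.271 0.07 ]
```

View pics/scene0.png

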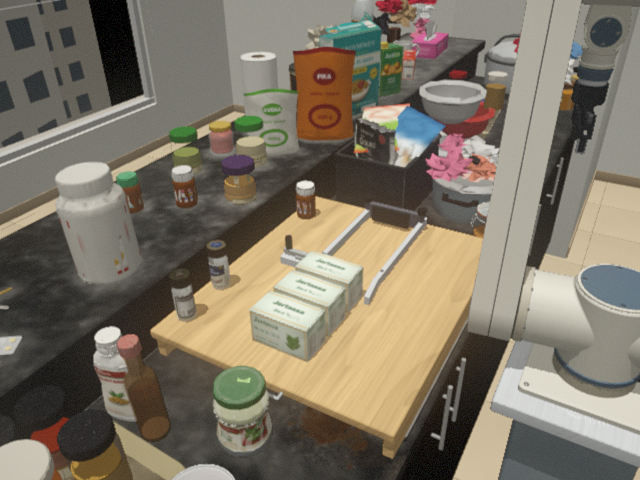

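View pics/side0.png

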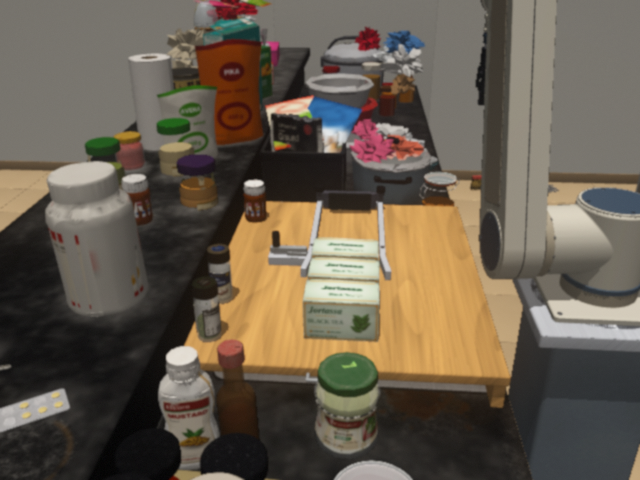

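The pictures show the row of three boxes at about (305,300) in the scene view and (342,290) in the side view. It lies along world −y, with the rack beyond it, the keeper knob at about (288,242) and the crossbeam with its pad at about (395,213). Next I measure the geometry from depth.

```bash
cat > meas.py <<'E'
from h import *
import sys
def both():
    P=[]
    for n in ['scene','side']:
        c=env.calibration(n); p,d=snap(n)
        P.append(cloud(c,d,np.ones(d.shape,bool)))
    return P
if __name__=='__main__':
    for n,Q in zip(['scene','side'],both()):
        R=(Q[:,0]>.38)&(Q[:,0]<.78)&(Q[:,1]>-.3)&(Q[:,1]<.4)
        Q=Q[R]; print(n,'cover z',np.median(Q[(abs(Q[:,2]-.07)<.006),2]))
        T=Q[(Q[:,2]>.138)&(Q[:,2]<.15)&(Q[:,0]<.62)&(Q[:,1]>-.0)]
        print('tops z',np.median(T[:,2]))
        # rows by y: x extents of tops
        for y in np.arange(-.02,.34,.01):
            s=T[abs(T[:,1]-y)<.005]
            if len(s)>3: print('y%.2f n%d x %.4f..%.4f'%(y,len(s),*np.percentile(s[:,0],[2,98])))
        for x in np.arange(.47,.57,.02):
            s=np.sort(T[abs(T[:,0]-x)<.01][:,1]); g=np.diff(s)
            i=np.nonzero(g>.0025)[0]; print('x%.2f y %.4f..%.4f'%(x,s[0],s[-1]),[(round(s[k],4),round(s[k+1],4)) for k in i])
        L=Q[(Q[:,2]>.088)&(Q[:,2]<.096)]
        for y in np.arange(-.24,.12,.02):
            s=L[abs(L[:,1]-y)<.01]
            a=s[(s[:,0]<.5)]; b=s[(s[:,0]>.53)&(s[:,0]<.64)]
            print('rail y%.2f'%y,*[('%d med %.4f [%.4f %.4f]'%(len(k),np.median(k[:,0]),*np.percentile(k[:,0],[5,95])) if len(k) else '-') for k in (a,b)])
        K=Q[(Q[:,2]>.11)&(Q[:,2]<.145)&(Q[:,0]>.61)&(Q[:,0]<.71)&(Q[:,1]<.15)&(Q[:,1]>-.1)]
        print('knob',len(K),K.min(0),K.max(0),K.mean(0))
        B=Q[(Q[:,2]>.1)&(Q[:,2]<.16)&(Q[:,1]<-.12)&(Q[:,0]<.62)]
        print('beam',len(B),np.percentile(B,[2,98],axis=0).round(4).tolist())
E
python3 meas.py
```

```text
scene cover z 0.06849238964274579
tops z 0.14338574087283168
y0.07 n11 x 0.4666..0.5664
y0.08 n154 x 0.4551..0.5739
y0.09 n170 x 0.4564..0.5746
y0.10 n172 x 0.4554..0.5749
y0.11 n169 x 0.4555..0.5730
y0.12 n174 x 0.4569..0.5745
y0.13 n188 x 0.4560..0.5753
y0.14 n222 x 0.4574..0.5752
y0.15 n4 x 0.4649..0.5737
y0.16 n179 x 0.4543..0.5738
y0.17 n192 x 0.4551..0.5724
y0.18 n195 x 0.4542..0.5727
y0.19 n205 x 0.4553..0.5736
y0.20 n215 x 0.4550..0.5744
y0.21 n209 x 0.4559..0.5754
y0.22 n265 x 0.4559..0.5736
y0.23 n19 x 0.4571..0.5710
y0.24 n224 x 0.4568..0.5742
y0.25 n225 x 0.4562..0.5738
y0.26 n227 x 0.4560..0.5753
y0.27 n242 x 0.4567..0.5736
y0.28 n251 x 0.4561..0.5759
y0.29 n247 x 0.4567..0.5743
y0.30 n276 x 0.4562..0.5761
x0.47 y 0.0720..0.3031 [(np.float64(0.072), np.float64(0.0753)), (np.float64(0.144), np.float64(0.1546)), (np.float64(0.2243), np.float64(0.2333))]
x0.49 y 0.0736..0.3022 [(np.float64(0.1435), np.float64(0.1567)), (np.float64(0.225), np.float64(0.2342))]
x0.51 y 0.0716..0.3031 [(np.float64(0.145), np.float64(0.155)), (np.float64(0.2252), np.float64(0.2343))]
x0.53 y 0.
[... 4026 characters left out ...]
0.5905 [0.5858 0.5961]
rail y-0.02 21 med 0.4454 [0.4394 0.4498] 18 med 0.5929 [0.5887 0.5959]
rail y-0.00 27 med 0.4458 [0.4398 0.4500] 16 med 0.5924 [0.5889 0.5956]
rail y0.02 29 med 0.4462 [0.4401 0.4503] 19 med 0.5929 [0.5896 0.5966]
rail y0.04 27 med 0.4444 [0.4392 0.4504] 41 med 0.5994 [0.5899 0.6358]
rail y0.06 30 med 0.4419 [0.4360 0.4468] 107 med 0.6126 [0.5898 0.6353]
rail y0.08 32 med 0.4394 [0.4338 0.4451] 36 med 0.5957 [0.5904 0.6017]
rail y0.10 28 med 0.4360 [0.4302 0.4417] 26 med 0.5989 [0.5935 0.6040]
knob 109 [0.65231727 0.03468862 0.11091569] [0.66814068 0.05226566 0.13808724] [0.65954228 0.04546198 0.12544822]
beam 753 [[0.4405, -0.2406, 0.1007], [0.5985, -0.2035, 0.1295]]
```

The lane's centre line is at world x≈0.517 and runs along −y, with the mouth at y≈0.036. The boxes are centred within about 1 mm, and the knob is at about (0.660, 0.042). I plan to push with the open gripper, its two fingertips spread across the rear box and kept low. First I turn the tool.

>>> {"method": "jog_arm", "body": {"steps": [[[0,0,0,0,0,-0.12,1],[0,0,0,0,0,-0.12,1],[0,0,0,0,0,-0.12,1],[0,0,0,0,0,-0.12,1],[0,0,0,0,0,-0.12,1]]]}}

```text
time_s: 1.62
tool_pos: [0.1582, -0.5268, 0.2313]
tcp_rot: [2.83, 1.363, -0.0]
ft_force: [-0.2, -0.2, 0.3]
width: 0.085
grip_force: 0.0
```

>>> {"method": "jog_arm", "body": {"steps": [[[0,0,0,0,0,-0.12,1],[0,0,0,0,0,-0.12,1],[0,0,0,0,0,-0.12,1],[0,0,0,0,0,-0.12,1],[0,0,0,0,0,-0.12,1]]]}}

```text
time_s: 2.03
tool_pos: [0.1582, -0.5268, 0.2313]
tcp_rot: [-2.301, -2.139, 0.0]
ft_force: [0.5, 0.8, -0.6]
width: 0.0854
grip_force: 0.0
```

>>> {"method": "jog_arm", "body": {"steps": [[[0,0,0,0,0,-0.073,1],[0.025,0.03,0,0,0,0,1],[0.025,0.03,0,0,0,0,1],[0.025,0.03,0,0,0,0,1],[0.025,0.03,0,0,0,0,1]]]}}

```text
time_s: 2.45
tool_pos: [0.2797, -0.4264, 0.2313]
tcp_rot: [2.229, 2.213, 0.0]
ft_force: [0.8, -0.8, 0.0]
width: 0.0851
grip_force: 0.0
```

>>> {"method": "jog_arm", "body": {"steps": [[[0.025,0.032,0,0,0,0,1],[0.025,0.032,0,0,0,0,1],[0.025,0.032,0,0,0,0,1],[0.025,0.032,0,0,0,0,1],[0.025,0.032,0,0,0,0,1]]]}}

```text
time_s: 2.87
tool_pos: [0.4409, -0.3019, 0.2315]
tcp_rot: [2.228, 2.214, 0.0]
ft_force: [-0.1, -1.5, -0.5]
width: 0.0855
grip_force: 0.0
```

>>> {"method": "jog_arm", "body": {"steps": [[[0.04,0.008,0,0,0,-0.006,1],[0.04,0.008,0,0,0,0,1],[0.04,0.008,0,0,0,0,1],[0.04,0.008,0,0,0,0,1],[0.04,0.008,0,0,0,0,1]]]}}

```text
time_s: 3.28
tool_pos: [0.4798, -0.1016, 0.2314]
tcp_rot: [2.221, 2.221, 0.0]
ft_force: [1.1, 0.8, -0.4]
width: 0.0854
grip_force: 0.0
```

>>> {"method": "jog_arm", "body": {"steps": [[[0.04,0.007,0,0,0,0,1],[0.04,0.007,0,0,0,0,1],[0.04,0.007,0,0,0,0,1],[0.04,0.007,0,0,0,0,1],[0.04,0.007,0,0,0,0,1]]]}}

```text
time_s: 3.7
tool_pos: [0.5147, 0.0986, 0.2315]
tcp_rot: [2.221, 2.221, 0.001]
ft_force: [0.7, -0.5, 0.1]
width: 0.0855
grip_force: 0.0
```

>>> {"method": "jog_arm", "body": {"steps": [[[0.04,0,0,0,0,0,1],[0.04,0,0,0,0,0,1],[0.04,0,0,0,0,0,1],[0.04,0,0,0,0,0,1],[0.04,0,0,0,0,0,1]]]}}

```text
time_s: 4.12
tool_pos: [0.5144, 0.2986, 0.2314]
tcp_rot: [2.221, 2.222, 0.0]
ft_force: [0.5, -0.1, 0.6]
width: 0.0852
grip_force: 0.0
```

>>> {"method": "jog_arm", "body": {"steps": [[[0.04,0,0,0,0,0,1],[0.04,0,0,0,0,0,1],[0,0,0,0,0,0,1]]]}}

```text
time_s: 4.37
tool_pos: [0.5138, 0.3825, 0.2301]
tcp_rot: [-2.215, -2.225, -0.0]
ft_force: [0.8, -0.6, -0.4]
width: 0.0854
grip_force: 0.0
```

>>> {"method": "jog_arm", "body": {"steps": [[[0,0.003,0.035,0,0,0,1],[0,0,0.035,0,0,0,1],[0,0,0.035,0,0,0,1],[0,0,0.025,0,0,0,1],[0,0,0.01,0,-0.04,0,1]]]}}

```text
time_s: 4.78
tool_pos: [0.5162, 0.3747, 0.0872]
tcp_rot: [2.203, 2.201, -0.052]
ft_force: [0.6, -0.7, 1.1]
width: 0.0854
grip_force: 0.0
```

>>> {"method": "jog_arm", "body": {"steps": [[[0,0,0.004,0,0,0.004,1],[0,0,0,0,0,0,1],[-0.01,0,0,0,0,0,1],[-0.01,0,0,0,0,0,1],[-0.01,0,0,0,0,0,1]]]}}

```text
time_s: 5.2
tool_pos: [0.5181, 0.3454, 0.0898]
tcp_rot: [2.205, 2.196, -0.041]
ft_force: [0.5, -0.2, 0.4]
width: 0.0854
grip_force: 0.0
```

```bash
python3 - <<'E'
from h import *
snap('side','side1.png'); print(env.get_obs()['tool_pos'],env.get_obs()['tcp_rot'])
E
```

```text
[0.51808891 0.34367019 0.08987269] [ 2.20642904  2.19475987 -0.04207244]
```

View pics/side1.png

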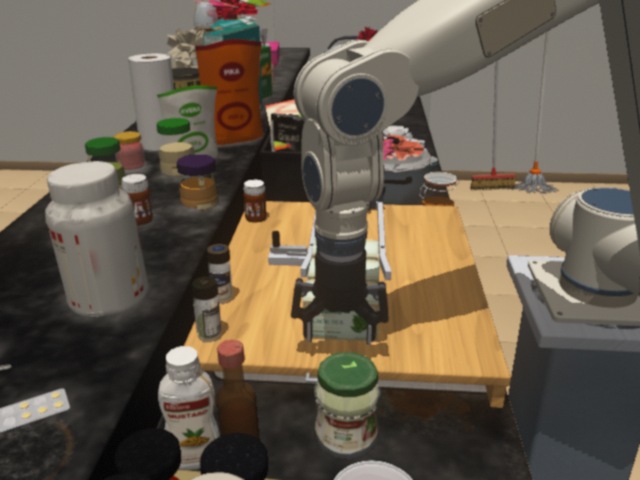

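The fingers straddle the rear box's back face symmetrically, at (305–380, 320). Now I push, watching the lateral force.

>>> {"method": "jog_arm", "body": {"steps": [[[-0.008,0,0.001,0,0,-0.004,1],[-0.008,-0.001,0.001,0,0,0,1],[-0.006,0,0.001,0,0,0,1],[-0.005,0,0.001,0,0,0,1],[-0.005,0,0.001,0,0,0,1]]]}}

```text
time_s: 5.67
tool_pos: [0.5167, 0.3136, 0.0847]
tcp_rot: [2.202, 2.201, -0.044]
ft_force: [-0.4, 3.8, 0.1]
width: 0.0853
grip_force: 0.0
```

>>> {"method": "jog_arm", "body": {"steps": [[[-0.005,0,0.0003,0,0,0,1],[-0.005,0,0.0003,0,0,0,1],[-0.005,0,0.0003,0,0,0,1],[-0.005,0,0.0003,0,0,0,1],[-0.005,0,0.0003,0,0,0,1]]]}}

```text
time_s: 6.08
tool_pos: [0.5167, 0.2891, 0.0844]
tcp_rot: [2.201, 2.202, -0.043]
ft_force: [0.8, 4.0, 0.2]
width: 0.0849
grip_force: 0.0
```

>>> {"method": "jog_arm", "body": {"steps": [[[-0.007,0,0.0003,0,0,0,1],[-0.007,0,0.0003,0,0,0,1],[-0.007,0,0.0003,0,0,0,1],[-0.007,0,0.0003,0,0,0,1],[-0.007,0,0.0003,0,0,0,1]]]}}

```text
time_s: 6.5
tool_pos: [0.5167, 0.2535, 0.0843]
tcp_rot: [2.201, 2.201, -0.044]
ft_force: [0.3, 5.4, 2.1]
width: 0.0852
grip_force: 0.0
```

```bash
cat > chk.py <<'E'
from meas import *
o=env.get_obs(); print(o['tool_pos'].round(4),o['ft_force'].round(1),o['torque'].round(2))
for n,Q in zip(['scene','side'],both()):
    off={'scene':.5155,'side':.5182}[n]
    T=Q[(Q[:,2]>.138)&(Q[:,2]<.149)&(Q[:,0]<.585)&(Q[:,0]>.45)&(Q[:,1]>-.22)&(Q[:,1]<o['tool_pos'][1]-.03)]
    h=[]
    for y in np.arange(T[:,1].min(),T[:,1].max(),.008):
        s=T[abs(T[:,1]-y)<.004]
        if len(s)>40: h.append('%.3f:%.1f/%.1f'%(y,*((np.percentile(s[:,0],[2,98])-off)*1e3)))
    print(n,*h)
    s=np.sort(T[:,1][abs(T[:,0]-.515)<.05]); i=np.nonzero(np.diff(s)>.0012)[0]
    print(' y range',s[0].round(4),s[-1].round(4),'gaps',[(s[k].round(4),s[k+1].round(4)) for k in i if s[0]+.01<s[k]<s[-1]-.005])
E
python3 chk.py
```

```text
[0.5167 0.2535 0.0843] [0.3 5.4 2.1] [ 0.77 -0.01 -0.03]
scene 0.039:-60.7/58.2 0.047:-59.9/59.7 0.055:-57.6/56.8 0.063:-59.9/59.7 0.071:-59.6/59.1 0.079:-59.5/61.5 0.087:-59.7/59.1 0.095:-59.3/52.9 0.103:-60.0/48.0 0.111:-61.1/42.5 0.119:-61.4/39.4 0.127:-61.0/35.0 0.135:-60.8/30.0 0.143:-60.7/22.5 0.151:-60.6/18.7 0.159:-61.3/16.1 0.167:-60.8/12.5 0.175:-60.1/6.5 0.183:-60.3/0.6 0.191:-60.7/-5.5
 y range 0.0315 0.2077 gaps [(np.float64(0.1721), np.float64(0.1734)), (np.float64(0.194), np.float64(0.1957)), (np.float64(0.1965), np.float64(0.198)), (np.float64(0.198), np.float64(0.1994)), (np.float64(0.2002), np.float64(0.2015))]
side 0.095:-61.0/59.3 0.143:-60.5/60.4 0.207:-58.3/60.4 0.215:-59.9/59.8
 y range 0.0359 0.2219 gaps [(np.float64(0.0497), np.float64(0.0514)), (np.float64(0.0514), np.float64(0.0538)), (np.float64(0.0552), np.float64(0.0566)), (np.float64(0.0592), np.float64(0.061)), (np.float64(0.0643), np.float64(0.0658)), (np.float64(0.0668), np.float64(0.0689)), (np.float64(0.0689), np.float64(0.0704)), (np.float64(0.0722), np.float64(0.0737)), (np.float64(0.0747), np.fl
[... 568 characters left out ...]
4(0.12), np.float64(0.1213)), (np.float64(0.124), np.float64(0.1255)), (np.float64(0.1291), np.float64(0.1309)), (np.float64(0.1324), np.float64(0.1336)), (np.float64(0.1423), np.float64(0.1445)), (np.float64(0.1446), np.float64(0.1461)), (np.float64(0.1477), np.float64(0.1492)), (np.float64(0.1504), np.float64(0.1519)), (np.float64(0.1529), np.float64(0.1542)), (np.float64(0.1542), np.float64(0.1564)), (np.float64(0.1564), np.float64(0.1817)), (np.float64(0.1817), np.float64(0.1856)), (np.float64(0.1864), np.float64(0.1876)), (np.float64(0.1916), np.float64(0.1928)), (np.float64(0.1949), np.float64(0.1964)), (np.float64(0.1969), np.float64(0.1983)), (np.float64(0.2101), np.float64(0.2113))]
```

The row is closed up, straight, within 1 mm of the centre line and entering the mouth. I keep pushing.

>>> {"method": "jog_arm", "body": {"steps": [[[-0.007,0,0.0003,0,0,0,1],[-0.007,0,0.0003,0,0,0,1],[-0.007,0,0.0003,0,0,0,1],[-0.007,0,0.0003,0,0,0,1],[-0.007,0,0.0003,0,0,0,1]]]}}

```text
time_s: 7.02
tool_pos: [0.5166, 0.2186, 0.0841]
tcp_rot: [2.201, 2.201, -0.044]
ft_force: [0.5, 5.7, 2.3]
width: 0.0855
grip_force: 0.0
```

>>> {"method": "jog_arm", "body": {"steps": [[[-0.008,0,0.0003,0,0,0,1],[-0.008,0,0.0003,0,0,0,1],[-0.008,0,0.0003,0,0,0,1],[-0.008,0,0.0003,0,0,0,1],[-0.008,0,0.0003,0,0,0,1]]]}}

```text
time_s: 7.43
tool_pos: [0.5166, 0.1782, 0.0841]
tcp_rot: [2.201, 2.201, -0.044]
ft_force: [1.2, 4.6, 2.0]
width: 0.0852
grip_force: 0.0
```

>>> {"method": "jog_arm", "body": {"steps": [[[-0.008,0,0.0003,0,0,0,1],[-0.008,0,0.0003,0,0,0,1],[-0.008,0,0.0003,0,0,0,1],[-0.008,0,0.0003,0,0,0,1],[-0.008,0,0.0003,0,0,0,1]]]}}

```text
time_s: 7.85
tool_pos: [0.5165, 0.1381, 0.0842]
tcp_rot: [2.201, 2.201, -0.045]
ft_force: [-0.2, 2.6, 0.3]
width: 0.0851
grip_force: 0.0
```

>>> {"method": "jog_arm", "body": {"steps": [[[-0.008,0,0.0003,0,0,0,1],[-0.008,0,0.0003,0,0,0,1],[-0.008,0,0.0003,0,0,0,1],[-0.008,0,0.0003,0,0,0,1],[-0.008,0,0.0003,0,0,0,1]]]}}

```text
time_s: 8.27
tool_pos: [0.5166, 0.0982, 0.0843]
tcp_rot: [2.201, 2.201, -0.044]
ft_force: [0.3, 3.9, -1.9]
width: 0.0854
grip_force: 0.0
```

>>> {"method": "jog_arm", "body": {"steps": [[[-0.008,0,0.0003,0,0,0,1],[-0.008,0,0.0003,0,0,0,1],[-0.008,0,0.0003,0,0,0,1],[-0.006,0,0.0003,0,0,0,1],[-0.005,0,0.0002,0,0,0,1]]]}}

```text
time_s: 8.68
tool_pos: [0.5167, 0.0633, 0.0845]
tcp_rot: [2.202, 2.201, -0.044]
ft_force: [-0.1, 3.8, 0.4]
width: 0.0853
grip_force: 0.0
```

>>> {"method": "jog_arm", "body": {"steps": [[[-0.003,0,0.0001,0,0,0,1],[-0.003,0,0.0001,0,0,0,1],[-0.003,0,0.0001,0,0,0,1],[-0.003,0,0.0001,0,0,0,1],[-0.003,0,0.0001,0,0,0,1]]]}}

```text
time_s: 9.1
tool_pos: [0.5166, 0.0489, 0.0845]
tcp_rot: [2.201, 2.202, -0.044]
ft_force: [0.3, 4.1, 0.3]
width: 0.0852
grip_force: 0.0
```

>>> {"method": "jog_arm", "body": {"steps": [[[-0.001,0,0,0,0,0,1],[-0.001,0,0,0,0,0,1],[-0.001,0,0,0,0,0,1],[-0.001,0,0,0,0,0,1]]]}}

```text
time_s: 9.43
tool_pos: [0.5166, 0.045, 0.0846]
tcp_rot: [2.201, 2.201, -0.044]
ft_force: [-0.5, 4.6, -0.6]
width: 0.0854
grip_force: 0.0
```

>>> {"method": "jog_arm", "body": {"steps": [[[-0.001,0,0,0,0,0,1],[-0.001,0,0,0,0,0,1],[-0.001,0,0,0,0,0,1],[-0.001,0,0,0,0,0,1]]]}}

```text
time_s: 9.77
tool_pos: [0.5166, 0.0409, 0.0848]
tcp_rot: [2.201, 2.201, -0.044]
ft_force: [0.2, 2.4, -0.4]
width: 0.0851
grip_force: 0.0
```

>>> {"method": "jog_arm", "body": {"steps": [[[-0.001,0,0,0,0,0,1],[-0.001,0,0,0,0,0,1],[-0.001,0,0,0,0,0,1]]]}}

```text
time_s: 10.02
tool_pos: [0.5166, 0.0379, 0.0849]
tcp_rot: [2.201, 2.201, -0.044]
ft_force: [-0.4, 4.1, -1.4]
width: 0.0857
grip_force: 0.0
```

>>> {"method": "jog_arm", "body": {"steps": [[[-0.001,0,0,0,0,0,1],[-0.001,0,0,0,0,0,1],[-0.001,0,0,0,0,0,1]]]}}

```text
time_s: 10.27
tool_pos: [0.5166, 0.0348, 0.085]
tcp_rot: [2.201, 2.201, -0.044]
ft_force: [1.2, 2.6, -1.7]
width: 0.0855
grip_force: 0.0
```

```bash
python3 - <<'E'
from h import *
print(env.get_obs()['ft_force'])
E
```

```text
[ 1.18063757  2.64820252 -1.6517211 ]
```

>>> {"method": "jog_arm", "body": {"steps": [[[-0.001,0,0,0,0,0,1],[-0.001,0,0,0,0,0,1],[-0.001,0,0,0,0,0,1]]]}}

```text
time_s: 10.52
tool_pos: [0.5166, 0.0319, 0.0851]
tcp_rot: [2.201, 2.201, -0.044]
ft_force: [-0.7, 3.3, -0.8]
width: 0.0855
grip_force: 0.0
```

>>> {"method": "jog_arm", "body": {"steps": [[[-0.001,0,0,0,0,0,1],[-0.001,0,0,0,0,0,1],[-0.001,0,0,0,0,0,1]]]}}

```text
time_s: 10.77
tool_pos: [0.5166, 0.0289, 0.0853]
tcp_rot: [2.201, 2.201, -0.044]
ft_force: [0.5, 3.8, -0.8]
width: 0.085
grip_force: 0.0
```

>>> {"method": "jog_arm", "body": {"steps": [[[-0.001,0,0,0,0,0,1],[-0.001,0,0,0,0,0,1],[-0.001,0,0,0,0,0,1]]]}}

```text
time_s: 11.02
tool_pos: [0.5166, 0.0259, 0.0854]
tcp_rot: [2.201, 2.201, -0.044]
ft_force: [-0.1, 3.2, -1.5]
width: 0.0854
grip_force: 0.0
```

>>> {"method": "jog_arm", "body": {"steps": [[[-0.001,0,0,0,0,0,1],[-0.001,0,0,0,0,0,1],[-0.001,0,0,0,0,0,1]]]}}

```text
time_s: 11.27
tool_pos: [0.5167, 0.0229, 0.0855]
tcp_rot: [2.201, 2.201, -0.044]
ft_force: [-0.6, 2.7, -2.3]
width: 0.085
grip_force: 0.0
```

>>> {"method": "jog_arm", "body": {"steps": [[[-0.001,0,0,0,0,0,1],[-0.001,0,0,0,0,0,1],[-0.001,0,0,0,0,0,1]]]}}

```text
time_s: 11.52
tool_pos: [0.5166, 0.0199, 0.0856]
tcp_rot: [2.201, 2.201, -0.044]
ft_force: [0.3, 2.6, -1.0]
width: 0.085
grip_force: 0.0
```

>>> {"method": "jog_arm", "body": {"steps": [[[-0.001,0,0,0,0,0,1],[-0.001,0,0,0,0,0,1],[-0.001,0,0,0,0,0,1]]]}}

```text
time_s: 11.77
tool_pos: [0.5166, 0.0169, 0.0857]
tcp_rot: [2.201, 2.201, -0.044]
ft_force: [-0.6, 3.4, -1.3]
width: 0.0855
grip_force: 0.0
```

>>> {"method": "jog_arm", "body": {"steps": [[[-0.001,0,0,0,0,0,1],[-0.001,0,0,0,0,0,1],[-0.001,0,0,0,0,0,1]]]}}

```text
time_s: 12.02
tool_pos: [0.5166, 0.0139, 0.0859]
tcp_rot: [2.201, 2.201, -0.044]
ft_force: [0.4, 2.2, -1.2]
width: 0.0856
grip_force: 0.1
```

>>> {"method": "jog_arm", "body": {"steps": [[[-0.001,0,0,0,0,0,1],[-0.001,0,0,0,0,0,1],[-0.001,0,0,0,0,0,1]]]}}

```text
time_s: 12.27
tool_pos: [0.5164, 0.0116, 0.0859]
tcp_rot: [2.202, 2.203, -0.043]
ft_force: [-1.2, 8.8, -0.9]
width: 0.0854
grip_force: 0.0
```

```bash
python3 chk.py | cut -c1-900; python3 - <<'E'
from h import *
p,d=snap('scene'); cv2.imwrite('pics/s2.png',cv2.cvtColor(cv2.resize(p[180:340,240:460],None,fx=3,fy=3),cv2.COLOR_RGB2BGR))
E
```

```text
[0.5164 0.0116 0.0859] [-1.2  8.8 -0.9] [1.42 0.09 0.17]
scene -0.205:-57.6/53.6 -0.197:-60.7/53.6 -0.189:-60.3/48.8 -0.181:-58.6/43.0 -0.173:-61.1/43.1 -0.165:-58.5/38.4 -0.157:-59.4/34.7 -0.149:-59.6/29.8 -0.141:-58.2/26.4 -0.133:-61.5/22.4 -0.125:-60.2/18.6 -0.117:-60.8/15.5 -0.109:-59.7/11.4 -0.101:-60.6/12.2 -0.093:-62.2/6.3 -0.085:-60.8/2.6
 y range -0.2114 -0.0206 gaps [(np.float64(-0.0823), np.float64(-0.081)), (np.float64(-0.0758), np.float64(-0.0743)), (np.float64(-0.071), np.float64(-0.0668)), (np.float64(-0.0657), np.float64(-0.0641)), (np.float64(-0.0641), np.float64(-0.0617)), (np.float64(-0.0616), np.float64(-0.0602)), (np.float64(-0.0601), np.float64(-0.0575)), (np.float64(-0.0575), np.float64(-0.0561)), (np.float64(-0.0561), np.float64(-0.0537)), (np.float64(-0.0537), np.float64(-0.0515)), (np.float64(-0.0515), np.float64(-0.0484)), (np.float64(-0.0484), np.float64(-0.045)), (np.float64(-0.045), np.float64(-0.0412)), (np.float64(-0.0412), np.float64(-0.0394)), (np.float64(-0.0394), np.float64(-0.0379)), (np.float64(-0.0379), np.float64(-0.0316)), (np.float64(-0.0316)
[... 229 characters left out ...]
79)), (np.float64(-0.179), np.float64(-0.1777)), (np.float64(-0.1767), np.float64(-0.1748)), (np.float64(-0.1681), np.float64(-0.1662)), (np.float64(-0.166), np.float64(-0.1643)), (np.float64(-0.1643), np.float64(-0.1607)), (np.float64(-0.1599), np.float64(-0.1575)), (np.float64(-0.1571), np.float64(-0.1559)), (np.float64(-0.1556), np.float64(-0.1541)), (np.float64(-0.1511), np.float64(-0.1488)), (np.float64(-0.1488), np.float64(-0.1475)), (np.float64(-0.1456), np.float64(-0.1441)), (np.float64(-0.1437), np.float64(-0.1423)), (np.float64(-0.1423), np.float64(-0.141)), (np.float64(-0.141), np.float64(-0.1368)), (np.float64(-0.1319), np.float64(-0.1298)), (np.float64(-0.1284), np.float64(-0.12
```

View pics/s2.png

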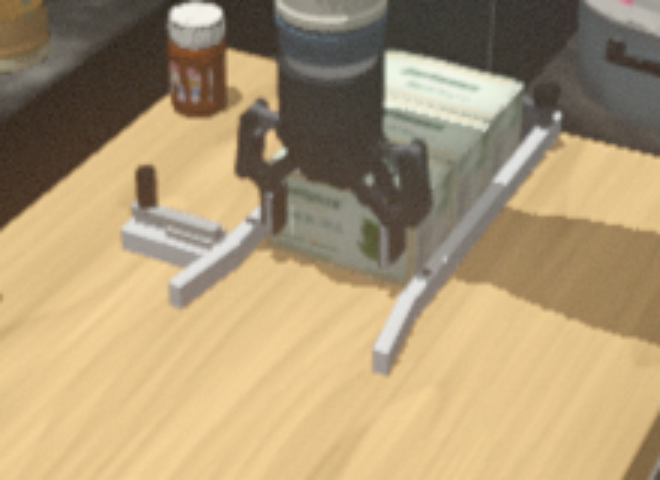

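The crop shows the row in the lane between the rails, fingers on the rear face at crop (275–390, 215), and the front box at the crossbeam. The force rose from 3 to 8.8 N, so the pad is touched. A little more.

>>> {"method": "jog_arm", "body": {"steps": [[[-0.001,0,0,0,0,0,1],[-0.001,0,0,0,0,0,1],[0,0,0,0,0,0,1]]]}}

```text
time_s: 12.67
tool_pos: [0.5162, 0.0102, 0.0859]
tcp_rot: [2.202, 2.204, -0.042]
ft_force: [-0.9, 11.9, -0.8]
width: 0.0854
grip_force: 0.0
```

>>> {"method": "jog_arm", "body": {"steps": [[[-0.001,0,0,0,0,0,1],[0,0,0,0,0,0,1],[0,0,0,0,0,0,1],[0,0,0,0,0,0,1],[0,0,0,0,0,0,1]]]}}

```text
time_s: 13.08
tool_pos: [0.5161, 0.0096, 0.0859]
tcp_rot: [2.202, 2.205, -0.042]
ft_force: [-1.9, 11.6, -1.6]
width: 0.0855
grip_force: 0.0
```

The row is held on the pad at about 8–9 N net. I back off gently, then lift clear.

>>> {"method": "jog_arm", "body": {"steps": [[[0.001,0,0,0,0,0,1],[0.001,0,0,0,0,0,1],[0.001,0,0,0,0,0,1],[0.001,0,0,0,0,0,1],[0.002,0,0,0,0,0,1]]]}}

```text
time_s: 13.5
tool_pos: [0.5168, 0.0137, 0.086]
tcp_rot: [2.201, 2.2, -0.044]
ft_force: [-0.0, -0.2, 0.6]
width: 0.0856
grip_force: 0.0
```

>>> {"method": "jog_arm", "body": {"steps": [[[0.004,0,0,0,0,0,1],[0.01,0,0,0,0,0,1],[0.012,0,0,0,0,0,1],[0.02,0,0,0,0,0,1],[0.02,0,0,0,0,0,1]]]}}

```text
time_s: 13.92
tool_pos: [0.5167, 0.0811, 0.0833]
tcp_rot: [2.202, 2.2, -0.044]
ft_force: [-0.0, 0.3, -0.6]
width: 0.0855
grip_force: 0.0
```

>>> {"method": "jog_arm", "body": {"steps": [[[0,0,-0.03,0,0.04,0,-1],[0,0,-0.03,0,0,0,-1],[0,0,-0.03,0,0,0,-1],[0,0.03,-0.01,0,0,0,-1],[0,0.04,0,0,0,0,-1]]]}}

```text
time_s: 14.33
tool_pos: [0.587, 0.0826, 0.1881]
tcp_rot: [2.217, 2.219, 0.007]
ft_force: [0.6, 0.3, 0.4]
width: 0.0252
grip_force: 0.0
```

>>> {"method": "jog_arm", "body": {"steps": [[[0,0.04,0,0,0,0,-1],[0,0.04,0,0,0,0,-1],[0,0.025,0,0,0,0,-1],[0,0,0,0,0,0,-1]]]}}

```text
time_s: 14.67
tool_pos: [0.6953, 0.082, 0.1808]
tcp_rot: [-2.221, -2.221, 0.001]
ft_force: [-0.4, -0.3, -0.6]
width: 0.0001
grip_force: 0.0
```

```bash
python3 - <<'E'
from meas import *
o=env.get_obs(); print(o['tool_pos'].round(4),o['tcp_rot'].round(3),o['ft_force'].round(1),o['width'])
p,d=snap('scene'); cv2.imwrite('pics/s3.png',cv2.cvtColor(cv2.resize(p[180:340,240:460],None,fx=3,fy=3),cv2.COLOR_RGB2BGR))
for n,Q in zip(['scene','side'],both()):
    K=Q[(Q[:,2]>.112)&(Q[:,2]<.14)&(Q[:,0]>.63)&(Q[:,0]<.675)&(Q[:,1]<.065)&(Q[:,1]>.02)]
    print(n,'knob',len(K),K.min(0),K.max(0)) if len(K) else print('none')
    T=Q[(Q[:,2]>.138)&(Q[:,2]<.149)&(Q[:,0]<.585)&(Q[:,0]>.45)&(Q[:,1]>-.22)&(Q[:,1]<.06)]
    for y in np.arange(-.21,.04,.01):
        s=T[abs(T[:,1]-y)<.005]
        if len(s)>8: print('%.2f:%.3f/%.3f'%(y,*np.percentile(s[:,0],[2,98])),end=' ')
    print('y',np.percentile(T[:,1],[.3,99.7]))
E
```

```text
[0.6953 0.082  0.1808] [-2.221e+00 -2.221e+00  1.000e-03] [-0.4 -0.3 -0.6] 0.00011094294986709048
scene knob 81 [0.65005114 0.0297774  0.11206277] [0.66650152 0.04994013 0.13829313]
-0.21:0.456/0.571 -0.20:0.457/0.573 -0.19:0.455/0.574 -0.18:0.455/0.571 -0.17:0.457/0.575 -0.16:0.457/0.572 -0.15:0.454/0.573 -0.14:0.455/0.574 -0.13:0.455/0.571 -0.12:0.454/0.573 -0.11:0.455/0.575 -0.10:0.455/0.573 -0.09:0.455/0.574 -0.08:0.457/0.576 -0.07:0.455/0.575 -0.06:0.455/0.574 -0.05:0.456/0.574 -0.04:0.455/0.575 -0.03:0.456/0.573 -0.02:0.455/0.574 -0.01:0.455/0.577 0.00:0.456/0.573 y [-0.20721973  0.00203904]
side knob 102 [0.65160863 0.03328249 0.11236251] [0.66891126 0.05183335 0.13846815]
-0.21:0.464/0.576 -0.20:0.458/0.578 -0.19:0.464/0.576 -0.18:0.461/0.573 -0.17:0.457/0.576 -0.16:0.459/0.578 -0.15:0.459/0.576 -0.14:0.459/0.576 -0.13:0.459/0.576 -0.12:0.460/0.577 -0.11:0.458/0.574 -0.10:0.460/0.575 -0.09:0.462/0.575 -0.08:0.460/0.576 -0.07:0.458/0.575 -0.06:0.460/0.577 -0.05:0.462/0.576 -0.04:0.459/0.575 -0.03:0.460/0.577 -0.02:0.459/0.577 -0.01:0.464/0.576 0.00:0.459/0.576 0.01:0.483/0.550 y [-0.20628241  0.00526271]
```

View pics/s3.png

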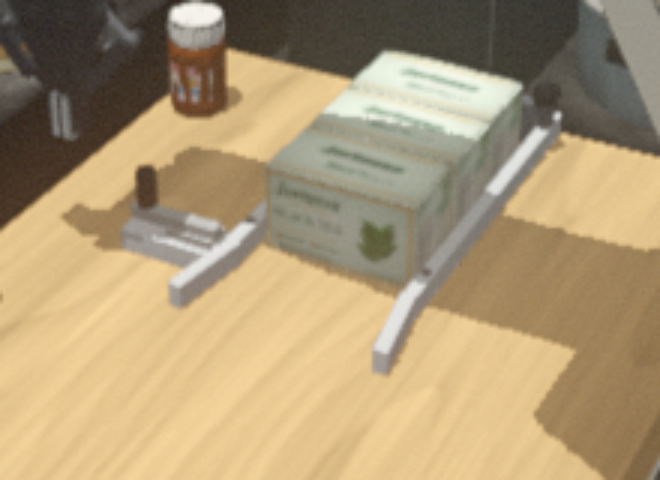

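The row stands tight and square in the lane, with a top extent of 209 mm. The knob at crop (147,187) has not moved. Now I lower the shut fingers on its far side.

>>> {"method": "jog_arm", "body": {"steps": [[[-0.02,0.005,0,0,0,0,-1],[-0.02,0,0,0,0,0,-1],[0,0,0.03,0,0,0,-1],[0,0,0.025,0,0,0,-1],[0,0,0.012,0,0,0,-1]]]}}

```text
time_s: 15.23
tool_pos: [0.6943, 0.0414, 0.1143]
tcp_rot: [-2.221, -2.22, 0.003]
ft_force: [-0.2, -0.2, -0.2]
width: 0.0001
grip_force: 0.0
```

>>> {"method": "jog_arm", "body": {"steps": [[[0,-0.004,0,0,0,0,-1],[0,-0.004,0,0,0,0,-1],[0,-0.004,0,0,0,0,-1],[0,-0.004,0,0,0,0,-1]]]}}

```text
time_s: 15.57
tool_pos: [0.6806, 0.0414, 0.1182]
tcp_rot: [2.22, 2.22, 0.003]
ft_force: [2.0, 0.7, 0.2]
width: -0.0001
grip_force: 0.8
```

>>> {"method": "jog_arm", "body": {"steps": [[[0,-0.006,0.001,0,0,0,-1],[0,-0.006,0.001,0,0,0,-1],[0,-0.006,0.001,0,0,0,-1],[0,-0.006,0,0,0,0,-1],[0,-0.006,0,0,0,0,-1]]]}}

```text
time_s: 15.98
tool_pos: [0.6501, 0.0411, 0.1134]
tcp_rot: [2.221, 2.221, 0.0]
ft_force: [2.5, 0.0, 1.3]
width: 0.0001
grip_force: 0.9
```

>>> {"method": "jog_arm", "body": {"steps": [[[0,-0.004,0,0,0,0,-1],[0,-0.004,0,0,0,0,-1],[0,-0.003,0,0,0,0,-1],[0,-0.002,0,0,0,0,-1],[0,-0.002,0,0,0,0,-1]]]}}

```text
time_s: 16.4
tool_pos: [0.6355, 0.0411, 0.1132]
tcp_rot: [-2.222, -2.221, 0.0]
ft_force: [1.7, 0.2, 1.7]
width: 0.0002
grip_force: 0.8
```

Creep to the keeper's end stop.

>>> {"method": "jog_arm", "body": {"steps": [[[0,-0.001,0,0,0,0,-1],[0,-0.001,0,0,0,0,-1],[0,-0.001,0,0,0,0,-1]]]}}

```text
time_s: 16.65
tool_pos: [0.6327, 0.0411, 0.1131]
tcp_rot: [2.221, 2.221, -0.0]
ft_force: [1.4, -1.3, 1.7]
width: 0.0
grip_force: 0.8
```

>>> {"method": "jog_arm", "body": {"steps": [[[0,-0.001,0,0,0,0,-1],[0,-0.001,0,0,0,0,-1],[0,-0.001,0,0,0,0,-1]]]}}

```text
time_s: 16.9
tool_pos: [0.6315, 0.0411, 0.1135]
tcp_rot: [2.22, 2.219, 0.004]
ft_force: [13.4, -0.7, -3.5]
width: -0.0002
grip_force: 6.5
```

The force jumped to 13 N, so the keeper is at its end stop. I hold a moment, then back off and lift.

>>> {"method": "jog_arm", "body": {"steps": [[[0,0,0,0,0,0,-1],[0,0,0,0,0,0,-1],[0,0.004,0,0,0,0,-1],[0,0.01,0,0,0,0,-1],[0,0.015,0,0,0,0,-1]]]}}

```text
time_s: 17.32
tool_pos: [0.6577, 0.0413, 0.1131]
tcp_rot: [-2.22, -2.22, 0.002]
ft_force: [-0.7, 0.4, -0.7]
width: -0.0004
grip_force: 0.0
```

>>> {"method": "jog_arm", "body": {"steps": [[[0,0.005,-0.03,0,0,0,-1],[0,0,-0.04,0,0,0,-1],[0,0,-0.04,0,0,0,-1],[0,0,0,0,0,0,-1],[0,0,0,0,0,0,-1]]]}}

```text
time_s: 17.73
tool_pos: [0.6643, 0.0412, 0.2256]
tcp_rot: [2.219, 2.22, 0.004]
ft_force: [-0.2, -0.0, -0.3]
width: 0.0
grip_force: 0.0
```

```bash
python3 - <<'E'
from meas import *
o=env.get_obs(); print(o['tool_pos'].round(4),o['ft_force'].round(1))
p,d=snap('scene'); cv2.imwrite('pics/s4.png',cv2.cvtColor(cv2.resize(p[170:340,160:460],None,fx=2.6,fy=2.6),cv2.COLOR_RGB2BGR))
for n,Q in zip(['scene','side'],both()):
    K=Q[(Q[:,2]>.112)&(Q[:,2]<.14)&(Q[:,0]>.588)&(Q[:,0]<.64)&(Q[:,1]<.065)&(Q[:,1]>.02)]
    print(n,'knob',len(K),K.min(0),K.max(0)) if len(K) else print('none')
    T=Q[(Q[:,2]>.138)&(Q[:,2]<.149)&(Q[:,0]<.585)&(Q[:,0]>.45)&(Q[:,1]>-.22)&(Q[:,1]<.06)]
    print('y',np.percentile(T[:,1],[.3,99.7]))
E
```

```text
[0.6643 0.0412 0.2256] [-0.2 -0.  -0.3]
scene knob 85 [0.59932659 0.02994891 0.11201114] [0.61689798 0.04864092 0.1385276 ]
y [-0.20806462  0.00267399]
side knob 105 [0.6031227  0.0363681  0.11207304] [0.61807798 0.05255847 0.138567  ]
y [-0.20626915  0.0046274 ]
```

View pics/s4.png

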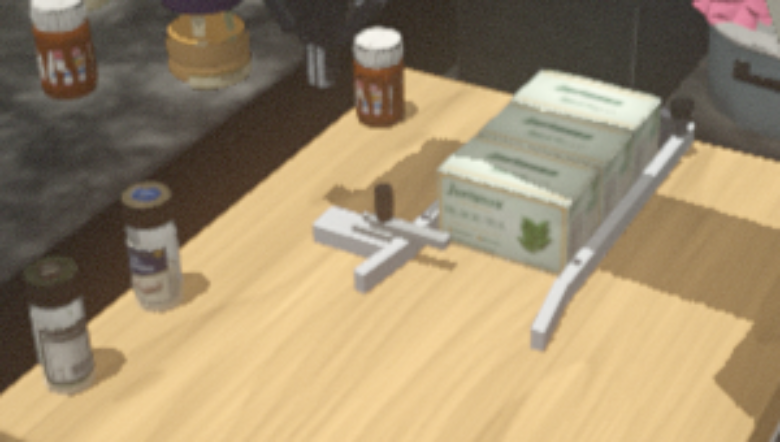

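The bar now reaches behind the rear box (crop 445,238), the knob has moved about 50 mm, the row is tight and the jars stand where they were.

```bash
python3 -c "
from workcell import env
print(env.hand_in())"
```

```text
the job is handed in; nothing more can be done
None
```

The row is pushed tight against the pad (about 8–9 N net, estimated from the wrist force less about 3 N of sliding friction), the keeper is fully across at its end stop, and the jars stand where they were; I handed the job in, and the hand-in call returned no verdict.

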